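# Set a cantilever plank under the dial gauge and hold its tail down

### The job

Set up the bending test: push the yellow plank sideways until you feel it seat squarely against the low fence on the platform, then slide it outward along the fence, flat on the platform, until its black line is right under the tip of the dial gauge. By then it would tip over the edge, so finish while still holding its tail, pressed down flat and still on the platform. Do not touch the gauge or disturb the other things on the bench.

Things in the scene. Friction and masses are not known exactly. Their poses are not given: they have to be found in the camera images.
- stand: Blue and silver test stand, fixed. Level aluminium platform, 240 x 130 mm, its top 100 mm above the bench; origin at bench height under the middle of the platform's red front edge. x points outward over the edge towards the gauge, y across, z up: the platform spans x -240 to 0, y -65 to 65 mm. Black graduations along its +y margin.
- fence: Low dark steel guide strip (the fence), rigid, along the -y side of the platform: 240 mm long, 12 mm wide, only 6 mm high, so fingertips kept 8 mm or more above the platform pass over it. Origin: middle of its guiding face (the face towards +y), at platform height, 45 mm to -y of the stand's centre line; axes as the stand's.
- plank: Yellow hollow glass-fibre plank, 360 (x) x 56 (y) x 22 (z) mm, 0.3 to 0.65 kg, evenly weighted; origin: centre of the underside. It starts on the platform, slightly askew, its middle 16 to 28 mm off the fence, its +x end (with the black line) 70 to 120 mm past the red edge. Seated, its centre line is 28 mm from the fence face. With the line at the gauge it tips unless its tail (-x end) is held.
- plank_line (a point): Middle of the black measuring line (3 mm wide, painted all round the plank) on the plank's top face, 25 mm from its outward end, 155 mm from the plank's origin along the plank's x; axes as the plank's.
- gauge: Dial gauge (57 mm dial) on a heavy fixed stand with round blue foot (92 mm diameter) and 280 mm post. Origin: at bench height straight below the vertical spindle; axes as the stand's. Post and foot are centred 105 mm further out (+x). A plank flat on the platform passes 12 mm below the spindle tip. Delicate: do not touch.
- gauge_tip (a point): Lower end of the gauge's spindle (8 mm red ball), 134 mm above the bench; 190 to 235 mm out from the red edge and above the centre line of a plank seated on the fence; x points outward as the stand's.
- channel: Bare aluminium U-channel, 300 x 50 x 25 mm, lying on the bench beyond the stand; origin at the centre of its underside, x along it. Leave alone.
- caliper: Digital caliper, 210 mm long, lying flat, 12 mm thick; origin near its middle on the underside, x along it. Leave alone.
- weight: Brass knobbed weight, 48 mm diameter, 68 mm tall, upright; origin at the centre of its underside. Leave alone.
- bottle: Amber glass bottle with black cap, 60 mm diameter, 130 mm tall, upright; origin at the centre of its underside. Leave alone.
- jar: White plastic jar, 68 mm diameter, 75 mm tall, upright; origin at the centre of its underside. Leave alone.
- driver: Screwdriver with red handle lying on the bench, x along it; origin near its middle on the underside. Leave alone.

How it is judged:
By the outcome, as a careful person would: the job done as asked, in the order asked, and still so for the second after the job is handed in, while the arm keeps its last pose, push and grip.
It also fails if it takes over 64 s, if anything falls off the work surface, if the arm or the gripper's body presses on something with over 40 N, if the wrist force passes 120 N, or if a joint passes its speed limit or range.

### The arm

A 6-joint arm with a two-finger parallel gripper is mounted at the origin on the work surface. World frame = base frame: x ahead of the robot, y to its left, z up, the work surface at z = 0. Lengths are in m, angles in rad, forces in N, time in s.
With the tool pointing down it reaches from about 0.35 to 0.775 m from the base axis. Payload 5.5 kg.
Tool frame: the origin (TCP) lies where the fingers leave the gripper's body, on its centre line; the fingertips stand env.tip_reach ahead of it and the grasp point (between the pads) lies 54 mm ahead of it (env.tip_reach is the distance from the TCP to the fingertips, in m); z points along the fingers, y is the line along which they close (so a half turn about z gives the same grasp; the last joint's range is limited). The gripper opens to 85 mm and grips with 20 to 120 N. Pads are 22 mm wide; open, the fingers measure 114 mm over their backs; the gripper's body (76 mm by 85 mm) begins 54 mm behind the grasp point. The pads swing forward as they close: fully open they stand 13 mm farther back than shut.
Start: joints at [1.022, 0.313, 0.046, 1.304, 0, 1.431], TCP at [0.229, 0.528, 0.304] pointing down, gripper open.
Joint ranges: [-2.76, 2.76], [-0.86, 1.69], [-1.03, 1.26], [-2.2, 2.34], [-1.47, 1.5], [-3.14, 3.14]. Speed limits (rad/s): [2.57, 2.57, 3.14, 3.14, 3.14, 3.14].

### API

Orientations are given as a unit quaternion [w, x, y, z].
In Python, from workcell import status, optics, hand_in, env gives the robot as it stands.
- The arm moves only by the shell command python3 -m handwheel 'ROWS' [FORCE]. ROWS is a JSON object whose one key "deltas" holds a list of rows, each a list of 5 numbers: the opening, from -1 (shut) to 1 (fully open), then the shift along the tool's x, y, z in units of 40 mm (1.0 is 40 mm), then the turn about the tool's z in units of 10 degrees (1.0 is 10 degrees). In form: {"deltas": [[jaw, x, y, z, roll], ...]}. A call has 1 to 20 rows; each row shifts and turns the commanded pose from where the row before left it, along the tool's axes as they then stand; what a row does not reach is not made up. A row lasts 1/8 s, in which the tool goes at most 62.5 mm and 10.7 degrees, less where a joint would pass 70% of its speed; a pose out of reach is approached as far as the arm can. A call is refused whole if a number of a shift passes 1 or a number of a turn 1, either way. A call with a gripper value outside its range is refused whole. The fingers move at their own pace and stop on an object; FORCE is the grip in N (left out, the last holds). Time passes only in rows, so rows that do not move let the fingers close. It gives the time, the measured TCP pose, the force, the opening and the grip force at its end, in the units of the state.
- status.get_state(): the state, without advancing time (a new reading comes with each control period).
- optics.read_camera(name): name is "side" or "top"; returns a dict with "frame" (420x560x3 uint8, red, green, blue), "depth" (420x560 float32, m along the optical axis (not along the pixel's ray), 0 where there is no reading), "vfov" (degrees; the focal length in pixels is half the picture's height over the tangent of half this angle, whatever the lens; pixels are square), "cx", "cy" (the principal point, pixels), "origin" and "attitude" of the camera in the world. Camera axes: x right, y down, z forward; pixel columns grow to the right and rows downward; lengths in m; the calibration is good to about 2 mm. A picture is of the moment at which its call begins.
- hand_in(): hands the job in; it is judged then, once.
The state is a dict: "clock": time; "joint_pos": joint angles; "qvel": joint speeds; "tau": joint torques, N m; "tcp_pos": TCP position; "orientation": TCP orientation; "wrist_force": force on the tool from outside, world axes, zero at the start; "ft_torque": the same for the moment, N m; "finger_gap": finger opening in m; "grip_force": force on a finger pad.
Only numpy, scipy, OpenCV 4.12 (cv2) and the standard library are available. Lean on these libraries where they do the work, as an engineer would, in place of code of your own. Each camera call takes 0.05 s, during which the arm holds its last target. There are 200 camera calls.

## Working session

There is one attempt and no reset: what is moved stays moved. The work goes in short steps, Python scripts to look and compute and a shell command to move; the robot and the scene stay as the last step left them, time stands still between calls to the robot, and variables do not carry over. Pictures are saved under pics/ and viewed, at most 10 in all, crops included, and the job is handed in when it is done.

```bash
ls; mkdir -p pics
cat > h.py <<'E'
import numpy as np, cv2
from scipy.spatial.transform import Rotation as R
from workcell import status, optics, env
def cam(n):
    c=optics.read_camera(n); c['f']=210/np.tan(np.radians(c['vfov']/2))
    q=np.array(c['attitude'],float)
    c['R']=R.from_quat(np.r_[q[1:],q[0]]).as_matrix() if q.size==4 else q.reshape(3,3)
    c['o']=np.array(c['origin'],float); return c
def onplane(c,uv,z):
    uv=np.atleast_2d(uv).astype(float)
    d=np.c_[(uv[:,0]-c['cx'])/c['f'],(uv[:,1]-c['cy'])/c['f'],np.ones(len(uv))]@c['R'].T
    return c['o']+d*((z-c['o'][2])/d[:,2])[:,None]
def cloud(c):
    v,u=np.mgrid[:420,:560]; d=c['depth']
    p=np.stack([(u-c['cx'])/c['f']*d,(v-c['cy'])/c['f']*d,d],-1)
    return p@c['R'].T+c['o']
def proj(c,p):
    q=(np.atleast_2d(p)-c['o'])@c['R']; return np.c_[c['f']*q[:,0]/q[:,2]+c['cx'],c['f']*q[:,1]/q[:,2]+c['cy']]
E
python3 - <<'E'
from h import *
for n in('top','side'):
    c=cam(n); cv2.imwrite(f'pics/{n}0.png',c['frame'][...,::-1]); print(n,c['o'],c['R'].round(3).tolist(),c['f'],c['cx'],c['cy'])
print(env.tip_reach,status.get_state())
E
```

```text
pics
top [ 0.35777614 -0.06261288  1.12800546] [[0.004, -0.984, 0.179], [-1.0, -0.004, 0.004], [-0.003, -0.179, -0.984]] 385.85032646899873 282.1796387440142 212.1768978087693
side [-0.21276362 -0.88827315  0.88954747] [[0.741, -0.399, 0.54], [-0.672, -0.42, 0.61], [-0.017, -0.815, -0.579]] 522.4961707063696 271.86064552559543 212.62599465755926
0.0726 {'clock': 0.1, 'joint_pos': array([1.02242877e+00, 3.13912258e-01, 4.51082559e-02, 1.30358278e+00,
       3.23447281e-05, 1.43117996e+00]), 'qvel': array([-0.0002918 , -0.00129567,  0.00317884, -0.00052461, -0.000627  ,
        0.0008017 ]), 'tau': array([ 2.88678792e-03, -4.81726670e+01,  2.99243402e+01,  1.27837146e-02,
       -8.04411889e-05,  7.41923088e-06]), 'tcp_pos': array([0.22838149, 0.52734608, 0.30311176]), 'orientation': array([-2.83413436e-04,  2.02955741e-01,  9.79187589e-01, -7.43184996e-04]), 'wrist_force': array([-0.01546687,  0.0216943 ,  0.18108361]), 'ft_torque': array([-0.00077146,  0.03072044, -0.01300543]), 'grip_force': 0.0, 'finger_gap': 0.08589141844159154}
```

View pics/top0.png

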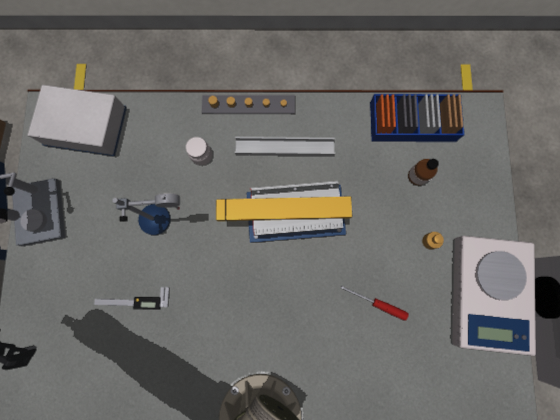

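View pics/side0.png

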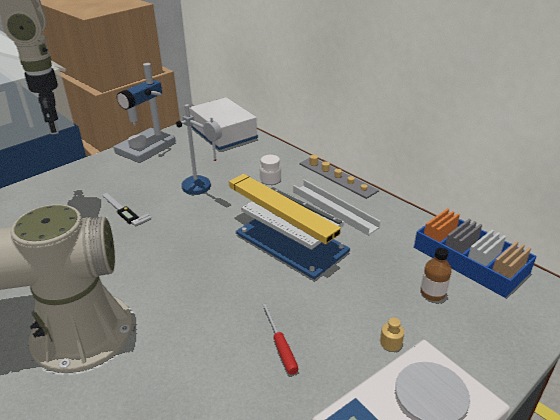

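The top view shows the plank running roughly along world y, with its line end at (217,210) and tail at (351,207). The gauge foot is at (155,219). In the side view the gauge tip is near (214,160). The fence lies on the far side (+x world), so the push goes away from the robot and the slide goes along +y.

Run:
```python
from h import *
t=cam('top'); s=cam('side'); np.save('t.npy',t,allow_pickle=True); np.save('s.npy',s,allow_pickle=True)
a=cv2.resize(t['frame'][170:260,110:360],None,fx=3.2,fy=3.2,interpolation=cv2.INTER_CUBIC)
b=cv2.resize(s['frame'][90:280,170:370],None,fx=1.5*800/600*0+1.5,fy=1.5,interpolation=cv2.INTER_CUBIC)
im=np.zeros((a.shape[0]+b.shape[0],800,3),np.uint8); im[:a.shape[0],:a.shape[1]]=a; im[a.shape[0]:,:b.shape[1]]=b
g=cv2.resize(s['frame'][100:200,170:250],None,fx=2.8,fy=2.8,interpolation=cv2.INTER_CUBIC); im[a.shape[0]:a.shape[0]+280,330:330+224]=g
cv2.imwrite('pics/z1.png',im[...,::-1])
for n,c in(('top',t),('side',s)):
    hsv=cv2.cvtColor(c['frame'],cv2.COLOR_RGB2HSV); P=cloud(c)
    m=cv2.inRange(hsv,(15,120,60),(32,255,255))
    k,l,st,_=cv2.connectedComponentsWithStats(m); i=1+np.argmax(st[1:,4]); q=P[l==i]
    print(n,'yellow',st[i],'z pct',np.percentile(q[:,2],[5,25,50,75,95]).round(4))
    top=q[abs(q[:,2]-np.percentile(q[:,2],75))<.006]
    r=cv2.minAreaRect((top[:,:2]*1000).astype(np.float32)); print(r,cv2.boxPoints(r).round(1).tolist())
    w=(P[...,2]>.09)&(P[...,2]<.112)&(P[...,0]>.45)&(P[...,0]<.68)&(P[...,1]>-.3)&(P[...,1]<.05)
    r=cv2.minAreaRect((P[w][:,:2]*1000).astype(np.float32)); print('plat',w.sum(),r,cv2.boxPoints(r).round(1).tolist(),np.median(P[w][:,2]))
    rd=cv2.inRange(hsv,(0,120,60),(8,255,255))|cv2.inRange(hsv,(172,120,60),(180,255,255))
    k,l,st,ce=cv2.connectedComponentsWithStats(rd)
    for i in range(1,k):
        if st[i,4]>2: print('red',st[i],ce[i].round(2),np.median(P[l==i],0).round(4))
```

```text
top yellow [ 216  197  136   24 2865] z pct [0.1191 0.1212 0.1225 0.1238 0.1256]
((552.4287109375, -62.3521728515625), (57.036312103271484, 359.6674499511719), 1.5793185234069824) [[519.0, 116.5999984741211], [528.9000244140625, -242.89999389648438], [585.9000244140625, -241.3000030517578], [576.0, 118.19999694824219]]
plat 2340 ((557.525146484375, -93.72880554199219), (130.95706176757812, 289.5865783691406), 5.01540470123291) [[479.6000061035156, 44.79999923706055], [505.0, -243.6999969482422], [635.4000244140625, -232.1999969482422], [610.0999755859375, 56.20000076293945]] 0.10110927438465644
red [35 90  3  1  3] [36. 90.] [ 0.9537  0.7225 -0.0018]
red [91 90  3  1  3] [92. 90.] [ 9.534e-01  5.429e-01 -4.000e-04]
red [95 90 11  1 11] [100.  90.] [9.528e-01 5.189e-01 8.000e-04]
red [107  90   6   1   6] [109.5  90. ] [9.532e-01 4.884e-01 2.000e-04]
red [116  90   3   1   3] [117.  90.] [ 0.9544  0.465  -0.0018]
red [130  90   8   1   8] [133.5  90. ] [ 9.537e-01  4.118e-01 -1.000e-04]
red [139  90   6   1   6] [141.5  90. ] [0.9531 0.3874 0.0011]
red [146  90  15   1  15] [153.  90.
[... 1152 characters left out ...]
689739227295) [[513.5, 121.0999984741211], [524.2000122070312, -244.60000610351562], [586.0999755859375, -242.6999969482422], [575.4000244140625, 123.0]]
plat 1664 ((556.5, -94.98085021972656), (136.52066040039062, 292.883056640625), 5.340932369232178) [[474.8999938964844, 44.5], [502.20001220703125, -247.10000610351562], [638.0999755859375, -234.39999389648438], [610.7999877929688, 57.20000076293945]] 0.10053367619184767
red [277 138   3   2   3] [278.   138.33] [9.482e-01 3.825e-01 1.000e-04]
red [214 159   2   2   3] [214.67 159.67] [0.5451 0.2162 0.1388]
red [405 201   3   2   3] [406.   201.33] [ 0.9499 -0.1831 -0.0015]
red [274 332  24  43 487] [285.46 353.54] [ 0.2771 -0.369   0.0223]
```

View pics/z1.png

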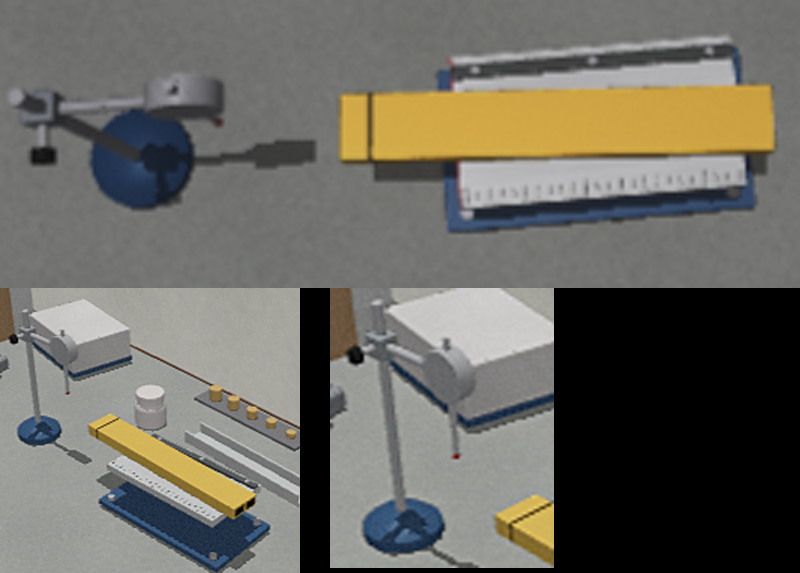

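The crop shows the red gauge ball in the top view at about (178.5,208). The platform corners are near (251,189), (339,182), (256,235) and (343,226). The dark fence strip runs along the upper side, and the plank's black line is at column 226.

Run:
```python
from h import *
t=np.load('t.npy',allow_pickle=True).item(); s=np.load('s.npy',allow_pickle=True).item()
g=t['frame'].astype(int).mean(2)
S=[]
for name,(r0,r1),sgn in(('far edge',(178,196),1),('near edge',(222,240),-1)):
    pts=[]
    for u in range(262,334):
        col=g[r0:r1,u]; thr=140
        idx=np.where(col>thr)[0]
        if len(idx)==0: continue
        i=idx[0] if sgn>0 else idx[-1]; j=i-sgn
        if 0<=j<len(col): pts.append((u,r0+i-sgn*(col[i]-thr)/(col[i]-col[j])))
    p=onplane(t,np.array(pts),.1)
    k=np.polyfit(p[:,1],p[:,0],1)
    for _ in range(3):
        r=p[:,0]-np.polyval(k,p[:,1]); kk=abs(r)<max(.001,1.5*np.median(abs(r))); k=np.polyfit(p[kk,1],p[kk,0],1)
    print(name,len(pts),kk.sum(),'x=%.4f%+.4f*y'%(k[1],k[0]),'yawdeg',np.degrees(np.arctan(-k[0]))); S.append(k)
# columns near: print profile
for u in (275,300,320): print(u,g[180:202,u].astype(int).tolist())
f=t['frame'].astype(int); red=(f[...,0]-f[...,1]); 
for v in (193,194,195,222,225,228,231): print(v,250,red[v,246:262].tolist(),g[v,246:262].astype(int).tolist())
for n,c,(u0,u1,v0,v1) in(('top',t,(170,186,200,214)),('side',s,(208,222,152,166))):
    f=c['frame'].astype(int); w=np.clip(f[...,0]-np.maximum(f[...,1],f[...,2])-15,0,None)[v0:v1,u0:u1]
    v,u=np.mgrid[v0:v1,u0:u1]; uv=(w*u).sum()/w.sum(),(w*v).sum()/w.sum(); print(n,uv,w.max(),onplane(c,uv,.137))
    S.append((c,uv))
# triangulate
A=[];b=[]
for c,uv in S[2:]:
    d=c['R']@np.array([(uv[0]-c['cx'])/c['f'],(uv[1]-c['cy'])/c['f'],1]); d/=np.linalg.norm(d); M=np.eye(3)-np.outer(d,d); A.append(M); b.append(M@c['o'])
x=np.linalg.lstsq(np.vstack(A),np.hstack(b),rcond=None)[0]; print('ball',x)
# plank line, yellow edges in top
for v in (202,206,210,214,217): print('line',v,g[v,219:234].astype(int).tolist())
```

```text
far edge 72 68 x=0.6158-0.0878*y yawdeg 5.0155086113019784
near edge 72 71 x=0.4857-0.0875*y yawdeg 5.0025284152901115
275 [109, 113, 114, 115, 113, 122, 149, 165, 122, 63, 65, 68, 67, 109, 176, 176, 176, 166, 147, 145, 147, 147]
300 [116, 115, 115, 121, 150, 160, 111, 61, 63, 67, 67, 109, 176, 176, 175, 174, 163, 139, 146, 144, 145, 145]
320 [110, 107, 129, 174, 151, 73, 63, 63, 59, 106, 176, 176, 177, 178, 177, 177, 171, 146, 142, 143, 144, 144]
193 250 [-7, -19, -19, -19, -10, 8, -1, -1, -1, 0, -1, -2, 0, 1, -1, -1] [87, 81, 79, 79, 73, 66, 74, 65, 65, 67, 62, 67, 74, 62, 61, 62]
194 250 [-6, -19, -19, -19, 0, 23, -2, 0, 0, -1, 0, 1, 0, 1, 1, 1] [92, 80, 79, 79, 77, 74, 79, 64, 84, 115, 110, 111, 112, 110, 109, 112]
195 250 [-4, -20, -19, -19, 13, 42, 1, 1, 0, 0, 0, 1, 1, -1, -1, 1] [107, 79, 81, 79, 81, 95, 121, 122, 145, 184, 182, 183, 182, 182, 181, 181]
222 250 [1, 2, -1, -6, -5, -6, 23, 26, 0, 1, 0, 1, 0, 0, 0, 1] [60, 57, 46, 39, 38, 39, 51, 123, 188, 188, 188, 188, 186, 185, 185, 184]
225 250 [1, 2, -3, -13, -11, -12, 14, 22, 0, 1, 0, 1, 0, 0, 0, 1] [60, 60, 60, 58, 58, 56,
[... 313 characters left out ...]
6, 174, 160, 185, 185]
top (np.float64(178.42857142857142), np.float64(207.57142857142858)) 2 [[0.54956102 0.21278126 0.137     ]]
side (np.float64(214.62910798122067), np.float64(159.67605633802816)) 87 [[0.54682796 0.21637815 0.137     ]]
ball [0.54759951 0.21371621 0.13799286]
line 202 [149, 148, 150, 149, 149, 127, 67, 111, 149, 149, 149, 149, 149, 148, 148]
line 206 [150, 150, 149, 149, 149, 129, 67, 111, 149, 149, 150, 149, 149, 150, 150]
line 210 [151, 150, 151, 150, 151, 130, 68, 112, 150, 150, 150, 150, 149, 149, 150]
line 214 [151, 151, 151, 150, 151, 130, 65, 108, 150, 151, 150, 150, 151, 150, 151]
line 217 [152, 151, 152, 152, 152, 130, 83, 132, 152, 152, 152, 151, 152, 151, 151]
```

```bash
cat >> h.py <<'E'
O=np.array([.549,.021]); a=np.radians(5.0); o=np.array([-np.sin(a),np.cos(a)]); p=np.array([-np.cos(a),-np.sin(a)])
def st(w): d=np.atleast_2d(w)[:,:2]-O; return np.c_[d@o,d@p]*1000   # stand x,y in mm
def where():
    s=status.get_state(); q=s['orientation']; M=R.from_quat(np.r_[q[1:],q[0]]).as_matrix()
    print('t',round(s['clock'],2),'stand',st(s['tcp_pos']).round(1),'tip z',round((s['tcp_pos'][2]-env.tip_reach)*1000,1),'yaw y',np.degrees(np.arctan2(M[1,1],M[0,1])).round(2),'F out,y,z',(s['wrist_force'][:2]@o).round(1),(s['wrist_force'][:2]@p).round(1),s['wrist_force'][2].round(1),'M',s['ft_torque'].round(2),'gap',round(s['finger_gap']*1000,1),'grip',round(float(s['grip_force']),1),'zax',M[:,2].round(3))
E
python3 -m handwheel '{"deltas":[[1,0,0,0,-1],[1,0,0,0,-1],[1,0,0,0,-0.84],[1,-0.9,-0.6,0,0],[1,-0.9,-0.6,0,0],[1,-0.9,-0.6,0,0],[1,-0.9,-0.6,0,0],[1,0,-1,0,0],[1,0,-1,0,0],[1,0,-1,0,0],[1,0,-1,0,0],[1,0,-1,0,0],[1,0,-1,0,0],[1,0,-1,0,0],[1,0,-1,0,0],[1,0,-1,0,0],[1,0,-1,0,0],[1,0,-1,0,0],[1,0,-1,0,0],[1,0,-1,0,0]]}'
python3 -c "
from h import *
where()"
```

```text
clock: 2.7
tcp_pos: [0.4253, -0.0748, 0.3039]
orientation: [0.0, -0.043, 0.999, 0.0]
wrist_force: [0.4, 0.6, -0.4]
finger_gap: 0.0855
grip_force: 0.0
t 2.7 stand [[-84.7 131.5]] tip z 231.3 yaw y 94.97 F out,y,z 0.6 -0.4 -0.4 M [0.05 0.02 0.02] gap 85.5 grip 0.0 zax [ 0.  0. -1.]
```

```bash
python3 -m handwheel '{"deltas":[[1,-0.4,0,0.8,0],[1,-0.4,0,0.8,0],[1,-0.4,0,0.8,0],[1,-0.4,0,0.7,0],[1,-0.1,0,0.1,0],[1,0,0,0,0],[1,0,0,0,0]]}'
python3 - <<'E'
from h import *
where(); c=cam('side'); cv2.imwrite('pics/s1.png',cv2.resize(c['frame'][130:290,180:380],None,fx=3,fy=3,interpolation=cv2.INTER_CUBIC)[...,::-1])
P=cloud(c); hsv=cv2.cvtColor(c['frame'],cv2.COLOR_RGB2HSV)
E
```

```text
clock: 3.58
tcp_pos: [0.4934, -0.0678, 0.1771]
orientation: [0.001, -0.043, 0.999, -0.0]
wrist_force: [-0.0, 0.7, 1.6]
finger_gap: 0.0856
grip_force: 0.0
t 3.58 stand [[-83.6  63.1]] tip z 104.5 yaw y 94.98 F out,y,z 0.7 -0.0 1.6 M [ 0.02 -0.04  0.  ] gap 85.6 grip 0.0 zax [ 0.002 -0.    -1.   ]
```

View pics/s1.png

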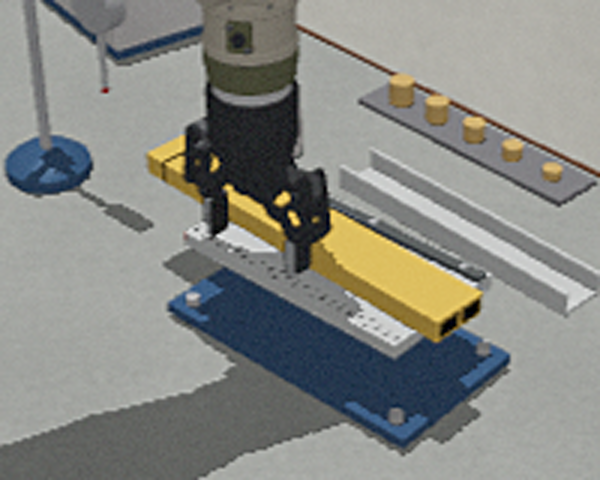

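The open fingers straddle the graduated margin beside the plank, with the nearer fingertip at about pixel (279,220). I'll check its real height.

Run:
```python
from h import *
c=cam('side'); P=cloud(c)
q=P[130:290,180:380].reshape(-1,3); s=st(q); hsv=cv2.cvtColor(c['frame'],cv2.COLOR_RGB2HSV)[130:290,180:380].reshape(-1,3)
for lo,hi in((-150,-100),(-70,-10)):
    m=(s[:,0]>lo)&(s[:,0]<hi)&(s[:,1]>45)&(s[:,1]<85)&(q[:,2]>.103)&(q[:,2]<.16)
    print(np.percentile(q[m,2],[0,2,5,10,25,50]).round(4),np.percentile(s[m],[2,50,98],axis=0).round(1).tolist(),m.sum())
for z in(.1,.105,.11,.118): print(z,proj(c,np.r_[O+o*-.130+p*.074,z]).round(1))
```

```text
[0.1033 0.1039 0.1191 0.1248 0.1298 0.1391] [[-139.0, 57.6], [-132.4, 71.0], [-125.8, 76.7]] 98
[0.1031 0.1034 0.1196 0.1224 0.1279 0.1387] [[-40.4, 51.8], [-37.3, 68.4], [-23.4, 77.5]] 119
0.1 [[276.7 228.3]]
0.105 [[276.6 226.7]]
0.11 [[276.6 225.1]]
0.118 [[276.6 222.5]]
```

```bash
python3 -m handwheel '{"deltas":[[1,0,0,0.15,0],[1,0,0,0.15,0],[1,-0.1,0,0,0],[1,-0.1,0,0,0],[1,-0.1,0,0,0],[1,-0.1,0,0,0],[1,-0.1,0,0,0],[1,-0.05,0,0,0],[1,-0.05,0,0,0],[1,-0.05,0,0,0],[1,-0.05,0,0,0],[1,-0.05,0,0,0],[1,-0.05,0,0,0]]}' >/dev/null
python3 -c "
from h import *
where()"
python3 -m handwheel '{"deltas":[[1,-0.05,0,0,0],[1,-0.05,0,0,0],[1,-0.05,0,0,0]]}' >/dev/null
python3 -c "
from h import *
where()"
```

```text
t 5.3 stand [[-83.4  31.1]] tip z 91.3 yaw y 94.98 F out,y,z 0.2 2.5 1.0 M [-0.18  0.37 -0.11] gap 84.9 grip 1.0 zax [ 0.  0. -1.]
t 5.67 stand [[-83.4  25.1]] tip z 91.3 yaw y 94.98 F out,y,z -0.1 1.9 1.2 M [-0.11  0.41 -0.04] gap 85.6 grip 1.0 zax [ 0.  0. -1.]
```

Pushing force is about 2 N, so the plank is sliding. I'll creep on until it seats.

```bash
for i in 1; do :; done
python3 -m handwheel '{"deltas":[[1,-0.04,0,0,0],[1,-0.04,0,0,0]]}' >/dev/null
python3 -c "
from h import *
where()"
python3 -m handwheel '{"deltas":[[1,-0.03,0,0,0]]}' >/dev/null
python3 -c "
from h import *
where()"
python3 -m handwheel '{"deltas":[[1,-0.03,0,0,0]]}' >/dev/null
python3 -c "
from h import *
where()"
```

```text
t 5.92 stand [[-83.5  22.7]] tip z 91.2 yaw y 94.95 F out,y,z -1.5 8.5 5.6 M [-0.43  1.29 -0.2 ] gap 85.5 grip 3.8 zax [-0.002 -0.    -1.   ]
t 6.05 stand [[-83.5  22.6]] tip z 91.2 yaw y 94.94 F out,y,z -0.9 10.7 7.1 M [-0.52  1.9  -0.15] gap 85.2 grip 5.3 zax [-0.004 -0.001 -1.   ]
t 6.17 stand [[-83.5  22.5]] tip z 91.2 yaw y 94.93 F out,y,z -1.7 14.3 10.6 M [-0.65  2.5  -0.16] gap 85.4 grip 7.1 zax [-0.006 -0.001 -1.   ]
```

```bash
cat >> h.py <<'E'
def plank():
    t=cam('top'); hsv=cv2.cvtColor(t['frame'],cv2.COLOR_RGB2HSV)
    m=cv2.inRange(hsv,(15,120,60),(32,255,255)); k,l,sx,_=cv2.connectedComponentsWithStats(m)
    m=np.zeros_like(m)
    P=cloud(t); yy=(cv2.inRange(hsv,(15,120,60),(32,255,255))>0)&(abs(P[...,2]-.122)<.012)&(P[...,0]>.48)&(P[...,0]<.63)
    v,u=np.nonzero(yy); s=st(onplane(t,np.c_[u,v],.122))
    e=[];  # column-wise edges in stand coordinates
    for x0 in range(-240,230,4):
        b=s[abs(s[:,0]-x0)<2]
        if len(b)>8: e.append((x0,b[:,1].min(),b[:,1].max()))
    e=np.array(e); print('x range',s[:,0].min().round(1),s[:,0].max().round(1))
    for i,n in((1,'fence side'),(2,'near side')):
        k=np.polyfit(e[:,0],e[:,i],1)
        for _ in range(4): r=e[:,i]-np.polyval(k,e[:,0]); w=abs(r)<1.5; k=np.polyfit(e[w,0],e[w,i],1) if w.sum()>5 else k
        print(n,w.sum(),len(e),'t0 %.1f slope deg %.2f'%(k[1],np.degrees(np.arctan(k[0]))))
    # line: dark minimum along centre
    g=t['frame'].astype(float).mean(2); L=[]
    for y in(-30,-25,-20,-15,-10,-5):
        xs=np.arange(20,s[:,0].max()-6,.5); W=np.c_[O+xs[:,None]/1000*o+y/1000*p,np.full(len(xs),.122)]; uv=proj(t,W).astype(np.float32)
        q=cv2.remap(g.astype(np.float32),uv[:,:1],uv[:,1:],cv2.INTER_LINEAR)[:,0]; w=np.clip(115-q,0,None)
        if w.sum()>0: L.append((xs*w).sum()/w.sum())
    print('line x',np.round(L,1))
    return t
E
python3 - <<'E'
from h import *
t=plank()
E
```

```text
x range -261.5 97.5
fence side 33 38 t0 -42.2 slope deg -0.16
near side 19 38 t0 7.2 slope deg -1.52
line x [35.5 36.9 41.6 41.1 39.5 44.3]
```

The plank stopped dead with force rising to 14 N, and its fence-side edge is parallel to the fence within 0.2°. It's seated, so now I back off, lift and go over the tail.

```bash
python3 -m handwheel '{"deltas":[[1,0.4,0,0,0],[1,0.1,0,-0.5,0],[1,0,0,-0.75,0],[1,0,0,-0.75,0],[1,-0.36,-0.97,0,0],[1,-0.36,-0.97,0,0],[1,-0.36,-0.97,0,0],[1,-0.36,-1,0,0],[1,0,0,0,0],[1,0,0,0,0]]}' >/dev/null
python3 - <<'E'
from h import *
where(); print(status.get_state()['joint_pos'].round(2)); t=plank()
cv2.imwrite('pics/t2.png',cv2.resize(t['frame'][160:260,110:390],None,fx=2.8,fy=2.8,interpolation=cv2.INTER_CUBIC)[...,::-1])
E
```

```text
t 7.47 stand [[-239.5  -17.9]] tip z 170.9 yaw y 94.98 F out,y,z 1.1 0.7 -0.3 M [0.01 0.02 0.02] gap 85.4 grip 0.0 zax [-0.     0.001 -1.   ]
[-0.48  0.43  0.08  1.21  0.   -0.57]
x range -155.7 97.5
fence side 58 59 t0 -42.3 slope deg -0.09
near side 42 59 t0 12.3 slope deg 0.28
line x [73.2 73.3 73.2 73.5 73.6 73.8]
```

View pics/t2.png

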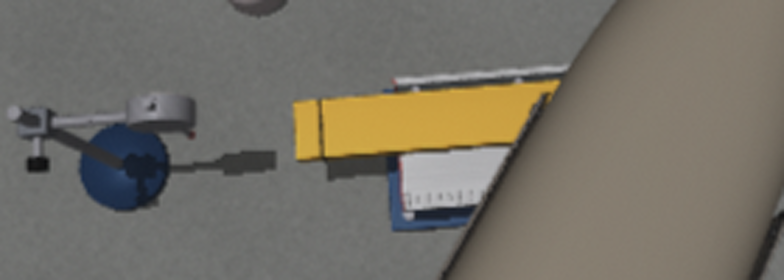

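```bash
python3 -m handwheel '{"deltas":[[1,0,0,0,1],[1,0,0,0,1],[1,0,0,0,1],[1,0,0,0,1],[1,0,0,0,1],[1,0,0,0,1],[1,0,0,0,1],[1,0,0,0,1],[1,0,0,0,1],[1,0,0,0,0],[1,0,0,0.6,0],[1,0,0,0.6,0],[1,0,0,0.4,0],[1,0,0,0.1,0],[1,0,0,0,0],[1,0,0,0,0]]}' >/dev/null
python3 - <<'E'
from h import *
where()
E
```

```text
t 9.53 stand [[-240.2  -18.4]] tip z 104.3 yaw y 5.0 F out,y,z 0.9 0.8 -0.1 M [ 0.01 -0.01  0.  ] gap 85.5 grip 0.0 zax [ 0.002 -0.001 -1.   ]
```

```bash
python3 -m handwheel '{"deltas":[[0.4,0,0,0,0],[0.4,0,0,0,0],[0.4,0,0,0,0],[0,0,0,0,0],[0,0,0,0,0],[0,0,0,0,0],[0,0,0,0,0]]}' 40 >/dev/null
python3 - <<'E'
from h import *
where(); plank(); c=cam('side'); cv2.imwrite('pics/s3.png',cv2.resize(c['frame'][140:280,220:380],None,fx=4,fy=4,interpolation=cv2.INTER_CUBIC)[...,::-1])
E
```

```text
t 10.4 stand [[-239.9  -16.2]] tip z 103.7 yaw y 4.95 F out,y,z -0.7 6.8 6.8 M [-0.22  1.5   0.06] gap 55.2 grip 44.4 zax [-0.003 -0.001 -1.   ]
x range -163.7 97.5
fence side 62 62 t0 -41.8 slope deg 0.07
near side 13 62 t0 11.4 slope deg 4.00
line x [73.1 73.3 73.3 73.6 73.6 73.7]
```

View pics/s3.png

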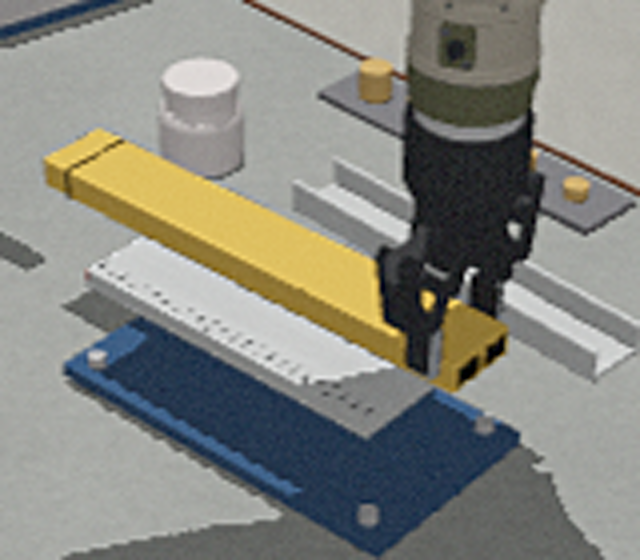

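```bash
python3 -m handwheel '{"deltas":[[0,0.05,0,0.03,0],[0,0.05,0,0.03,0],[0,0.05,0,0,0],[0,0.05,0,0,0],[0,0.1,0,0,0],[0,0.1,0,0,0]]}' >/dev/null
python3 - <<'E'
from h import *
where()
E
python3 -m handwheel '{"deltas":[[0,0.1,0,0,0],[0,0.1,0,0,0],[0,0.1,0,0,0],[0,0.1,0,0,0],[0,0.1,0,0,0],[0,0.1,0,0,0],[0,0.1,0,0,0]]}' >/dev/null
python3 - <<'E'
from h import *
where(); plank()
E
```

```text
t 11.25 stand [[-229.1  -16.2]] tip z 103.7 yaw y 4.76 F out,y,z -15.1 12.5 13.0 M [-2.98  2.57  0.4 ] gap 55.0 grip 45.2 zax [-0.002 -0.012 -1.   ]
t 12.12 stand [[-201.1  -16.2]] tip z 103.7 yaw y 4.76 F out,y,z -16.8 12.4 13.9 M [-3.12  2.6   0.41] gap 55.1 grip 45.2 zax [-0.002 -0.012 -1.   ]
x range -101.9 135.5
fence side 57 58 t0 -42.3 slope deg -0.05
near side 11 58 t0 7.1 slope deg 4.11
line x [111.6 111.2 111.2 111.2 111.4 111.5]
```

```bash
python3 -m handwheel '{"deltas":[[0,0.1,0,0,0],[0,0.1,0,0,0],[0,0.1,0,0,0],[0,0.1,0,0,0],[0,0.1,0,0,0],[0,0.1,0,0,0],[0,0.1,0,0,0],[0,0.1,0,0,0],[0,0.1,0,0,0],[0,0.1,0,0,0],[0,0.1,0,0,0],[0,0.1,0,0,0],[0,0.1,0,0,0],[0,0.1,0,0,0],[0,0.1,0,0,0],[0,0.1,0,0,0],[0,0.05,0,0,0],[0,0,0,0,0],[0,0,0,0,0]]}' >/dev/null
python3 - <<'E'
from h import *
where(); t=plank(); s=cam('side')
a=cv2.resize(t['frame'][190:225,160:230],None,fx=8,fy=8,interpolation=cv2.INTER_NEAREST)
b=cv2.resize(s['frame'][145:185,185:255],None,fx=8,fy=8,interpolation=cv2.INTER_NEAREST)
cv2.imwrite('pics/z4.png',np.vstack([a,b])[...,::-1])
E
```

```text
t 14.55 stand [[-134.7  -16.3]] tip z 103.7 yaw y 4.78 F out,y,z -15.7 12.9 15.9 M [-3.12  2.61  0.3 ] gap 55.0 grip 45.5 zax [-0.002 -0.011 -1.   ]
x range -2.6 201.8
fence side 48 50 t0 -42.3 slope deg -0.01
near side 11 50 t0 1.2 slope deg 4.47
line x [188.5 177.4 175.8 175.5 175.5 174.7]
```

View pics/z4.png

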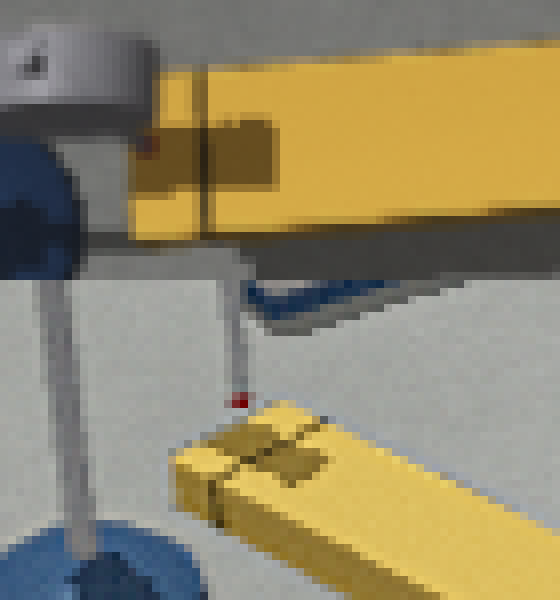

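The top view shows the red ball at about (178.0,207.9) and the line at column 185. The side view shows the ball at (214.6,159.6), with the line running from (225.1,161.8) to (211.4,169.5). About 15 mm remain, so I compare within each view.

Run:
```python
from h import *
t=cam('top'); s=cam('side')
f=t['frame'].astype(int); r=f[...,0]-f[...,1]
print(f[205:212,174:183,0].tolist()); print(f[205:212,174:183,1].tolist())
fs=s['frame'].astype(int); print((fs[...,0]-fs[...,1])[157:163,211:219].tolist())
w=np.clip((fs[...,0]-fs[...,1])[157:162,212:218]-10,0,None); v,u=np.mgrid[157:162,212:218]; bs=((u*w).sum()/w.sum(),(v*w).sum()/w.sum())
print('ball side',bs,st(onplane(s,bs,.138)),'top',st(onplane(t,[(178,207.9)],.138)))
for n,c in(('top',t),('side',s)):
    g=c['frame'].astype(np.float32).max(2)
    for y in range(-38,10,4):
        xs=np.arange(160,195,.25); W=np.c_[O+xs[:,None]/1000*o+y/1000*p,np.full(len(xs),.122)]; uv=proj(c,W).astype(np.float32)
        q=cv2.remap(g,uv[:,:1],uv[:,1:],cv2.INTER_LINEAR)[:,0]; i=q.argmin(); k=slice(max(i-16,0),i+17); b=np.median(q[k]); ww=np.clip(.75*b-q[k],0,None)
        print(n,y,xs[i],((xs[k]*ww).sum()/max(ww.sum(),1e-9)).round(1),int(q[i]),int(b))
```

```text
[[54, 53, 56, 58, 66, 122, 185, 185, 184], [62, 56, 56, 64, 79, 97, 101, 101, 102], [89, 77, 60, 55, 63, 84, 102, 100, 101], [111, 105, 83, 62, 62, 81, 101, 101, 102], [115, 114, 106, 85, 80, 91, 102, 102, 101], [118, 115, 105, 101, 102, 101, 102, 101, 100], [115, 112, 103, 102, 101, 101, 101, 102, 101]]
[[53, 53, 54, 55, 59, 97, 145, 145, 143], [61, 55, 53, 56, 60, 70, 77, 77, 78], [89, 76, 58, 52, 43, 53, 76, 76, 76], [111, 102, 71, 52, 43, 50, 77, 76, 77], [116, 109, 85, 58, 51, 62, 77, 77, 77], [119, 113, 89, 77, 77, 76, 78, 75, 76], [116, 110, 88, 77, 77, 77, 77, 76, 75]]
[[-3, -4, 1, -3, -3, -4, -3, -2], [-4, -4, -4, -7, -5, -4, -4, -4], [0, -4, 5, 43, 57, 19, 0, -5], [-3, -5, 11, 80, 111, 5, -9, 1], [-2, -4, -3, -6, -7, -3, 11, 29], [-3, -2, -5, -2, 3, 30, 33, 32]]
ball side (np.float64(214.6412213740458), np.float64(159.66412213740458)) [[193.47516343 -13.80145308]] top [[191.8908486  -16.27424778]]
top -38 194.75 194.7 71 104
top -34 194.75 194.6 73 109
top -30 194.75 194.6 77 124
top -26 194.75 0.0 87 114
top -22 177.25 177.4 57 83
top -18 177.5 177.5 44 75
top -14 177.75 177.7 46 75
top -10 177.75 177.8 48 76
top -6 178.0 178.0 55 88
top -2 178.25 178.0 86 143
top 2 178.25 178.2 87 150
top 6 178.5 178.3 99 151
side -38 181.25 0.0 144 167
side -34 182.0 0.0 154 167
side -30 181.25 0.0 139 170
side -26 179.5 0.0 162 180
side -22 179.25 0.0 107 124
side -18 181.0 0.0 108 117
side -14 180.75 0.0 83 106
side -10 180.0 0.0 111 118
side -6 181.0 181.0 75 101
side -2 181.75 0.0 142 155
side 2 180.5 0.0 133 174
side 6 179.75 0.0 155 171
```

```bash
python3 -m handwheel '{"deltas":[[0,0.1,0,0,0],[0,0.1,0,0,0],[0,0.1,0,0,0],[0,0.05,0,0,0],[0,0,0,0,0],[0,0,0,0,0]]}' >/dev/null
python3 - <<'E'
from h import *
where(); t=cam('top'); s=cam('side'); np.save('s2.npy',s,allow_pickle=True)
for n,c in(('top',t),('side',s)):
    g=c['frame'].astype(np.float32).max(2)
    for y in range(-40,10,4):
        xs=np.arange(184,203,.25); W=np.c_[O+xs[:,None]/1000*o+y/1000*p,np.full(len(xs),.122)]; uv=proj(c,W).astype(np.float32)
        q=cv2.remap(g,uv[:,:1],uv[:,1:],cv2.INTER_LINEAR)[:,0]; b=np.median(q); ww=np.clip(.85*b-q,0,None)
        print(n,y,((xs*ww).sum()/max(ww.sum(),1e-9)).round(1),int(q.min()),int(b))
a=cv2.resize(t['frame'][190:225,155:225],None,fx=8,fy=8,interpolation=cv2.INTER_NEAREST)
b=cv2.resize(s['frame'][145:185,185:255],None,fx=8,fy=8,interpolation=cv2.INTER_NEAREST)
cv2.imwrite('pics/z5.png',np.vstack([a,b])[...,::-1])
E
```

```text
t 15.5 stand [[-120.7  -16.3]] tip z 103.6 yaw y 4.78 F out,y,z -16.5 12.7 16.6 M [-3.18  2.68  0.26] gap 55.0 grip 45.6 zax [-0.002 -0.011 -1.   ]
top -40 195.6 61 86
top -36 194.7 59 77
top -32 0.0 56 60
top -28 0.0 54 61
top -24 0.0 57 62
top -20 193.4 50 67
top -16 192.6 53 89
top -12 192.3 57 98
top -8 192.1 57 99
top -4 191.9 74 138
top 0 191.7 117 208
top 4 191.6 99 205
top 8 191.8 90 201
side -40 194.5 91 183
side -36 194.4 146 218
side -32 194.3 105 199
side -28 194.7 141 220
side -24 193.5 83 155
side -20 194.6 94 131
side -16 194.5 47 119
side -12 194.8 81 133
side -8 194.6 46 118
side -4 194.7 71 133
side 0 194.7 73 174
side 4 194.7 153 217
side 8 195.1 149 209
```

View pics/z5.png

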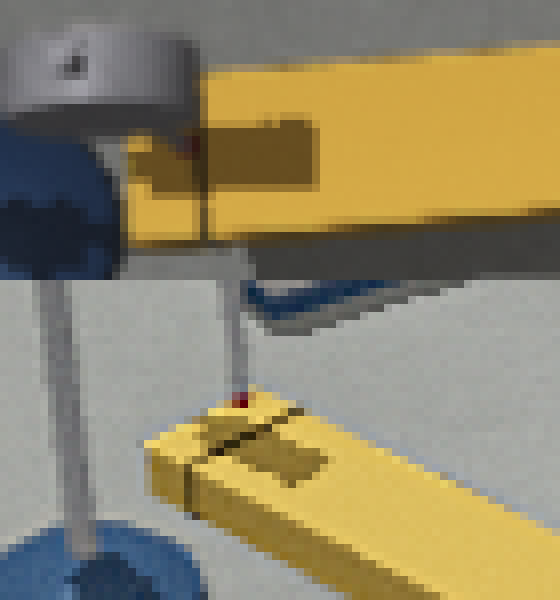

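The line is under the tip within about 1 mm in both views: top 191.8 vs 191.9, side 194.6 vs 193.5. I'll check that it holds still, then hand in.

```bash
python3 -m handwheel '{"deltas":[[0,0,0,0,0],[0,0,0,0,0],[0,0,0,0,0],[0,0,0,0,0],[0,0,0,0,0],[0,0,0,0,0],[0,0,0,0,0],[0,0,0,0,0]]}' >/dev/null
python3 - <<'E'
from h import *
where(); t=plank(); P=cloud(t); s=st(P.reshape(-1,3)); z=P.reshape(-1,3)[:,2]
hsv=cv2.cvtColor(t['frame'],cv2.COLOR_RGB2HSV).reshape(-1,3); y=(hsv[:,0]>15)&(hsv[:,0]<32)&(hsv[:,1]>120)&(abs(z-.122)<.01)&(abs(s[:,1]+15)<26)&(s[:,0]>-60)&(s[:,0]<215)
print('height slope mm over 200:',np.polyfit(s[y,0],z[y]*1000,1)[0]*200,'z',np.median(z[y]))
from workcell import hand_in
print(hand_in())
E
```

```text
t 16.6 stand [[-120.7  -16.4]] tip z 103.7 yaw y 4.78 F out,y,z -16.8 12.2 15.9 M [-3.2   2.68  0.33] gap 55.2 grip 45.6 zax [-0.001 -0.011 -1.   ]
x range 16.1 215.6
fence side 39 48 t0 -42.4 slope deg 0.09
near side 9 48 t0 0.8 slope deg 4.31
line x [189.5 176.4 172.1 168.9 167.3 156.5]
height slope mm over 200: -0.2080207711874475 z 0.12246241366642918
the job is handed in; nothing more can be done
None
```

The job is handed in: the plank is seated on the fence, slid out until its black line is under the gauge tip to within about 1 mm by camera, and its tail is still gripped and pressed flat on the platform.

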